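# Set two box-tube pieces into the corner square for tacking

### The job

Set up the corner joint for tack welding: push the long piece of box tube flat against the long arm of the corner square with its end up against the short arm, and push the short piece flat against the short arm with its end butted against the side of the long piece, so that no gap is left anywhere. Slide the pieces along the bench with the fingertips, without gripping, lifting or tipping them, and leave everything else on the bench where it lies.

Things in the scene. Friction and masses are not known exactly. Their poses are not given: they have to be found in the camera images.
- corner_square: L-shaped bright metal welding square, fixed to the bench by magnets: arms 40 mm wide, 30 mm high, black magnet knobs on top to 49 mm. Origin on the bench top at the inside corner, where the working faces would meet (the corner is cut back 12 mm). Its x points away from the robot, turned up to 15 degrees: the long arm runs 280 mm from the origin along its -y, the short arm 200 mm along its -x.
- long_arm_face (a point): Middle of the long arm's working face, 15 mm above the bench; axes as the square's. The flat vertical face is the square's plane x = 0 and looks to its -x; the arm lies behind it. In place, the long piece's centre is at x -20, y -100 mm in the square's axes.
- short_arm_face (a point): Middle of the short arm's working face, 15 mm above the bench; axes as the square's. The flat vertical face is the square's plane y = 0 and looks to its -y; the arm lies behind it. In place, the short piece's centre is at x -100, y -20 mm in the square's axes.
- long_piece: The longer piece of plain steel box tube, 200 mm long (its x axis), 40 mm wide (y), 20 mm high (z), about 0.45 kg, lying loose on its wide side on the bench near the free end of the long arm, roughly along it. Origin at the centre of its underside; both ends are alike. Sliding it takes a few newtons.
- short_piece: The shorter piece of plain steel box tube, 120 mm long (its x axis), 40 mm wide (y), 20 mm high (z), about 0.25 kg, lying loose on its wide side on the bench beside the short arm, roughly along it. Origin at the centre of its underside; both ends are alike.
- offcut: Bystander: a 50 mm stub of the same 40 x 20 mm box tube, loose, on the robot's side of the work. Origin at the centre of its underside, length along x.
- chisel: Bystander: cold chisel, 155 mm long (x), 20 mm wide, 16 mm high, loose, lying on the robot's side of the work. Origin on the bench near its middle.
- weld_magnet: Bystander: flat black triangular welding magnet, 85 x 85 x 16 mm, loose, lying behind the short arm. Origin at the centre of its underside.
- f_clamp: Bystander: F-clamp lying flat at the right, 270 mm long (x) with its jaws and wooden grip reaching 90 mm to its +y, 24 mm high, loose. Origin on the bench under the middle of its bar.
- hammer: Bystander: hammer with a wooden handle, 260 mm long (x), lying at the right, up to 40 mm high, loose. Origin on the bench under it. (Beyond it a bench vise, 0.2 m high, is bolted down at the far right corner of the bench; a bench grinder, 0.22 m high, stands at the far left corner, and low bins along the far edge.)
- mug: Bystander: terracotta mug, 82 mm across and 90 mm high, standing at the left on the robot's side of the work. Origin at the centre of its underside.
Not all that is in view belongs to the job. Leave any blue or red look-alike of the short_piece alone.

How it is judged (in metres and radians):
At the end, for the whole second after the job is handed in: Both pieces lie flat and still on the bench, in line with their arms within 0.03 rad; the long piece is within 3 mm of both arms, the short piece within 3 mm of the short arm, its end butting the long piece (centre within 4 mm of its place along the arm) (x of long_piece in the frame of corner_square between -0.023 and -0.015 m and y of long_piece in the frame of corner_square between -0.103 and -0.095 m and angle between the x axis of long_piece and the y axis of corner_square, either way round below 0.03 rad and y of short_piece in the frame of corner_square between -0.023 and -0.015 m and x of short_piece in the frame of corner_square between -0.104 and -0.095 m and angle between the x axis of short_piece and the x axis of corner_square, either way round below 0.03 rad and angle between each of long_piece, short_piece's own z axis and vertical below 0.05 rad and height (world z) of each of long_piece, short_piece below 0.004 m and linear speed of each of long_piece, short_piece below 0.01 m/s); the robot touches nothing.
It fails at once if a piece is lifted or tipped up (its underside's centre rises 8 mm, or it tilts by 0.15 rad) (height (world z) of any of long_piece, short_piece above 0.008 m or angle between any of long_piece, short_piece's own z axis and vertical above 0.15 rad).
It fails at once if a piece is gripped between the fingers (pressed on both of its long sides at once) ((contact force between the fingers and long_piece_c1 above 2 N and contact force between the fingers and long_piece_c2 above 2 N) or (contact force between the fingers and short_piece_c1 above 2 N and contact force between the fingers and short_piece_c2 above 2 N)).
It fails at once if a bystander on the bench is shifted by more than 15 mm (distance of any of offcut, chisel, weld_magnet, f_clamp, hammer, mug from where it was at the start of the episode above 0.015 m).
It also fails if it takes over 61 s, if anything falls off the work surface, if the arm or the gripper's body presses on something with over 40 N, if the wrist force passes 120 N, or if a joint passes its speed limit or range.

### The arm

A 6-joint arm with a two-finger parallel gripper is mounted at the origin on the work surface. World frame = base frame: x ahead of the robot, y to its left, z up, the work surface at z = 0. Lengths are in m, angles in degrees, forces in N, time in s.
With the tool pointing down it reaches from about 0.225 to 0.725 m from the base axis. Payload 3.1 kg.
Tool frame: the origin (TCP) lies midway between the tips of the shut fingers; the grasp point (between the pads) lies 19 mm behind it; z points along the fingers, y is the direction in which the jaws open and shut (so a half turn about z gives the same grasp; the last joint's range is limited). The gripper opens to 85 mm and grips with 20 to 120 N. Pads are 22 mm wide; open, the fingers measure 114 mm over their backs; the gripper's body (76 mm by 85 mm) begins 54 mm behind the grasp point. The pads swing forward as they close: fully open they stand 13 mm farther back than shut.
Start: joints at [-72.009, 2.75, 5.684, 92.934, 0, 82.678], TCP at [0.224, -0.475, 0.21] pointing down, gripper open.
Joint ranges: [-166.93, 166.93], [-56.73, 111.36], [-69.38, 81.34], [-121.58, 131.49], [-85.45, 84.26], [-180, 180]. Speed limits (degrees/s): [159.86, 159.86, 180, 180, 180, 180].

### API

Orientations are given as a 3x3 rotation matrix whose columns are the frame's x, y, z axes.
In Python, from workcell import * gives the robot as it stands. The module is installed in compiled form; this text tells all that it offers.
- The arm moves only by the tool servo_tool, never from a script. Its argument "commands" is a list of rows, each an object with "translation": the shift along the tool's x, y, z in cm, a list of three; "angular": the turn, a rotation vector about the tool's x, y, z in rad, a list of three. In form: [{"translation": [tx, ty, tz], "angular": [rx, ry, rz]}, ...]. A call has 1 to 12 rows; each row shifts and turns the commanded pose from where the row before left it, along the tool's axes as they then stand; what a row does not reach is not made up. A row lasts 1/10 s, in which the tool goes at most 50 mm and 8.59 degrees, less where a joint would pass 70% of its speed; a pose out of reach is approached as far as the arm can. A call with a gripper value outside its range is refused whole. "hand" is the closure, from 0 (fully open) to 1 (shut), set as the call begins (left out, the last holds). The fingers move at their own pace and stop on an object; "squeeze" is the grip in N (left out, the last holds). Time passes only in rows, so rows that do not move let the fingers close. It gives the time, the measured TCP pose, the force and the opening at its end, in the units of the state.
- get_state(): the state, without advancing time (a new reading comes with each control period).
- read_camera(name): name is "scene" or "side" or "wrist"; returns a dict with "image" (384x512x3 uint8, blue, green, red), "range_z" (384x512 float32, m along the optical axis (not along the pixel's ray), 0 where there is no reading), "fx", "fy", "cx", "cy" (pixels), "origin" and "rotation" of the camera in the world; the wrist camera has in their place "tool_from_camera" (4x4, takes a point from camera to tool coordinates, whose origin is the TCP and whose axes are the flange's). Camera axes: x right, y up, looking along -z (the intrinsics and any distortion apply to the point x, -y, -z); pixel columns grow to the right and rows downward; lengths in m; the calibration is good to about 2 mm. The wrist camera is an equidistant fisheye: a pixel r from the principal point sees the ray r / f radians off the axis. A picture is of the moment at which its call begins: read the wrist's pose just before it.
- close_job(): hands the job in, once; it reports no verdict.
The state is a dict: "t": time; "joints": joint angles; "qvel": joint speeds; "joint_torque": joint torques, N m; "tcp_pos": TCP position; "tcp_rot": TCP orientation; "force": force on the tool from outside, world axes, zero at the start; "torque": the same for the moment, N m; "width": finger opening in m.
Only numpy, scipy, OpenCV 4.12 (cv2) and the standard library are available. Lean on these libraries where they do the work, as an engineer would, in place of code of your own. Each camera call takes 0.05 s, during which the arm holds its last target. There are 200 camera calls.

## Working session

There is one attempt and no reset: what is moved stays moved. The work goes in short steps, Python scripts to look and compute and a tool call to move; the robot and the scene stay as the last step left them, time stands still between calls to the robot, and variables do not carry over. Pictures are saved under pics/ and viewed, about 8 in all and at most 12, crops included, and the job is handed in when it is done.

Besides the shell and the picture viewer there is one more tool, called after "Call:" as name([rows], argument=value, ...), one row to a line, values as JSON. servo_tool: Moves the arm, as the interface text tells. Its arguments: {"type":"object","properties":{"commands":{"type":"array","items":{"type":"object","properties":{"translation":{"type":"array","items":{"type":"number"}},"angular":{"type":"array","items":{"type":"number"}}}}},"hand":{"type":"number"},"squeeze":{"type":"number"}},"required":["commands"]}

```bash
mkdir -p pics
cat > h.py <<'E'
from workcell import *
import numpy as np, cv2
def cloud(c):
    h,w=c["range_z"].shape
    v,u=np.mgrid[0:h,0:w]; z=c["range_z"]
    P=np.stack([(u-c["cx"])/c["fx"]*z,-(v-c["cy"])/c["fy"]*z,-z],-1)
    return P@np.array(c["rotation"]).T+np.array(c["origin"])
E
python3 - <<'E'
from h import *
s=get_state();print(s)
for n in("scene","side"):
    c=read_camera(n);cv2.imwrite(f"pics/{n}.png",c["image"]);np.savez(f"{n}.npz",**c)
    print(n,{k:c[k] for k in c if k not in("image","range_z")})
E
```

```text
{'t': 0.0, 'joints': array([-7.20085719e+01,  2.79149790e+00,  5.58991184e+00,  9.29328253e+01,
       -1.44720600e-04,  8.26766583e+01]), 'qvel': array([0.00215578, 0.01525511, 0.07497751, 0.06428993, 0.02111364,
       0.01025198]), 'joint_torque': array([-3.76032749e-04, -3.38781774e+01,  3.20015216e+01,  2.01961538e-02,
       -1.80542552e-04, -1.66102769e-06]), 'tcp_pos': array([ 0.22425751, -0.47395522,  0.20831499]), 'tcp_rot': array([[ 9.03972461e-01,  4.27590063e-01, -7.26997480e-04],
       [ 4.27590578e-01, -9.03969758e-01,  2.23043010e-03],
       [ 2.96526013e-04, -2.32710466e-03, -9.99997248e-01]]), 'force': array([0.46290754, 0.05105292, 0.70280713]), 'torque': array([ 0.00174738, -0.00717359,  0.03773593]), 'width': 0.08497016218307589}
scene {'fx': 474.17936769074936, 'fy': 474.17936769074936, 'cx': 254.90825816632028, 'cy': 187.87396802113622, 'origin': array([1.20189486, 0.28992921, 1.12226377]), 'rotation': array([[-0.4252114 , -0.74525017,  0.51361216],
       [ 0.90509002, -0.35181183,  0.23883151],
       [ 0.00270561,  0.56641912,  0.82411289]])}
side {'fx': 352.0728916932516, 'fy': 352.0728916932516, 'cx': 258.46247359278954, 'cy': 190.8209547117341, 'origin': array([-0.19323829,  0.6885193 ,  0.72025155]), 'rotation': array([[-0.71000519,  0.38100067, -0.59222556],
       [-0.70387416, -0.40940834,  0.58047048],
       [-0.02130244,  0.82898932,  0.55885858]])}
```

View pics/scene.png

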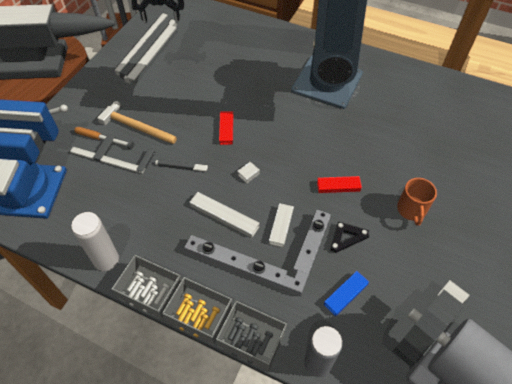

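View pics/side.png

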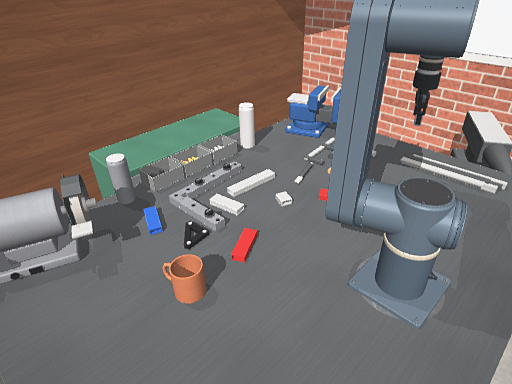

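The scene view shows the long piece near (224,213), the short piece near (281,225), the offcut at (248,172), the chisel around (180,166), and the square with its corner near (300,280). Next I'll measure them from depth.

```bash
cat >> h.py <<'E'
def rect(P,m,seed,z,lo,hi):
    # connected comp. of the mask at seed pixel (u,v): contour -> rays onto plane z
    n,l,st,_=cv2.connectedComponentsWithStats(m.astype(np.uint8),connectivity=4)
    return l==l[seed[1],seed[0]]
def onplane(c,uv,z):
    uv=np.asarray(uv,float).reshape(-1,2)
    d=np.stack([(uv[:,0]-c["cx"])/c["fx"],-(uv[:,1]-c["cy"])/c["fy"],-np.ones(len(uv))],-1)@np.array(c["rotation"]).T
    o=np.array(c["origin"]); return (o+d*((z-o[2])/d[:,2])[:,None])[:,:2]
def box(c,seed,z,tol=.005):
    P=cloud(c); m=abs(P[...,2]-z)<tol
    m=rect(P,m,seed,z,0,0).astype(np.uint8)
    k,_=cv2.findContours(m,cv2.RETR_EXTERNAL,cv2.CHAIN_APPROX_NONE)
    xy=onplane(c,max(k,key=len),z).astype(np.float32)
    return m,cv2.minAreaRect(xy*1000),cv2.boxPoints(cv2.minAreaRect(xy*1000)).round(1)
E
python3 - <<'E'
from h import *
c=dict(np.load("scene.npz"));P=cloud(c)
for n,s in dict(longp=(224,213),short=(281,225),off=(248,170),square=(275,275),chisel=(180,166),mag=(338,240)).items():
    print(n,s,P[s[1],s[0]].round(4))
for n,s,z in(("long",(224,213),.02),("short",(281,225),.02),("off",(248,170),.02),("square",(275,275),.03)):
    m,r,b=box(c,s,z);print(n,m.sum(),r,b.tolist())
    if n=="square":
        k,_=cv2.findContours(m,cv2.RETR_EXTERNAL,cv2.CHAIN_APPROX_NONE);k=max(k,key=len)
        a=cv2.approxPolyDP(k,3,True);print(np.c_[a[:,0],(onplane(c,a,.03)*1000).round(1)].tolist())
big=cv2.resize(c["image"][140:320,140:400],None,fx=3,fy=3,interpolation=2);cv2.imwrite("pics/crop.png",big)
E
```

```text
longp (224, 213) [ 0.6245 -0.0712  0.0173]
short (281, 225) [0.5944 0.085  0.0203]
off (248, 170) [ 0.4651 -0.0751  0.0177]
square (275, 275) [0.7378 0.1302 0.0309]
chisel (180, 166) [ 0.5355 -0.2617  0.0157]
mag (338, 240) [0.5699 0.238  0.0163]
long 954 ((625.2731323242188, -74.00381469726562), (200.32725524902344, 43.0196647644043), 85.14692687988281) [[595.4000244140625, -172.0], [638.2000122070312, -175.60000610351562], [655.2000122070312, 24.0], [612.2999877929688, 27.600000381469727]]
short 579 ((587.5271606445312, 81.38208770751953), (121.09808349609375, 40.12508773803711), 10.405241012573242) [[524.4000244140625, 90.19999694824219], [531.5999755859375, 50.70000076293945], [650.7000122070312, 72.5999984741211], [643.5, 112.0999984741211]]
off 200 ((467.07904052734375, -73.73834991455078), (44.56977462768555, 50.6146125793457), 67.9636001586914) [[435.29998779296875, -84.9000015258789], [482.20001220703125, -103.9000015258789], [498.8999938964844, -62.599998474121094], [452.0, -43.599998474121094]]
square 2517 ((639.8138427734375, 39.25099182128906), (242.60377502441406, 319.61474609375), 2.6980178356170654) [[511.1000061035156, 193.1999969482422], [526.2000122070312, -126.0999984741211], [768.5, -114.69999694824219], [753.5, 204.60000610351562]]
[[330.0, 214.0, 512.1, 192.7], [316.0, 210.0, 516.3, 154.0], [293.0, 267.0, 698.3, 162.2], [297.0, 270.0, 701.6, 174.4], [294.0, 278.0, 724.7, 175.8], [286.0, 275.0, 725.7, 154.8], [286.0, 270.0, 713.3, 149.5], [264.0, 262.0, 716.9, 90.7], [264.0, 271.0, 739.2, 100.9], [254.0, 272.0, 752.3, 79.5], [251.0, 263.0, 733.3, 62.2], [256.0, 259.0, 717.9, 68.9], [214.0, 243.0, 723.0, -48.7], [214.0, 250.0, 740.8, -39.3], [204.0, 253.0, 759.3, -58.4], [201.0, 246.0, 745.0, -75.0], [206.0, 241.0, 726.7, -70.2], [192.0, 235.0, 726.8, -111.8], [184.0, 247.0, 766.2, -113.1], [300.0, 292.0, 752.2, 203.0]]
```

View pics/crop.png

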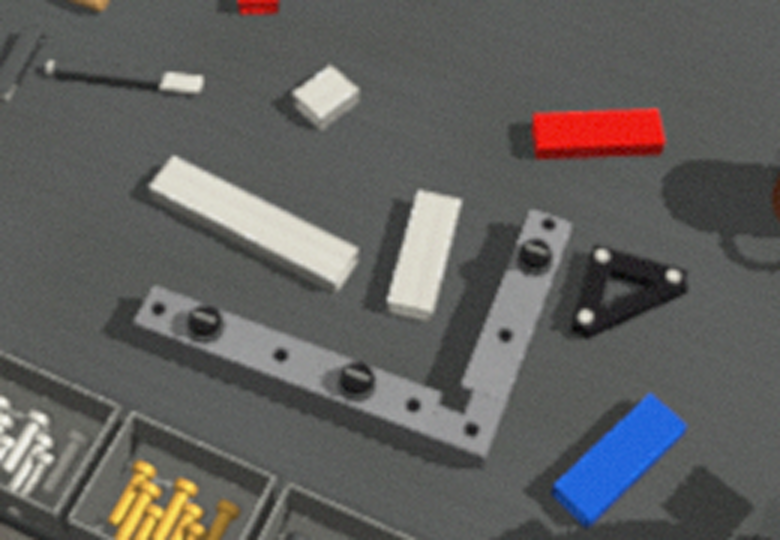

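The short piece lies in front of the short arm, and the long piece lies robot-side of the long arm near its free end. In square axes (mm) their centres are about (-129,-75) and (-98,-232). The square's origin is about (713,162) in world mm, turned +2.7°. I'll start with the long piece, so the first move goes above its robot side.

Call:
servo_tool([
  {"translation":[4,-1.76,0]},
  {"translation":[4,-1.76,0]},
  {"translation":[4,-1.76,0]},
  {"translation":[4,-1.76,0]},
  {"translation":[4,-1.76,0]},
  {"translation":[4,-1.76,0]},
  {"translation":[4,-1.76,0]},
  {"translation":[4,-1.76,0]},
  {"translation":[4,-1.76,0]},
  {"translation":[4,-1.76,0]},
  {"translation":[4,-1.76,0]},
  {"translation":[4,-1.76,0]},
], hand=0)

```text
validation failed for argument at $.co...
```

Call:
servo_tool([
  {"angular":[0,0,-0.1446]},
  {"angular":[0,0,-0.1446]},
  {"angular":[0,0,-0.1446]},
  {"angular":[0,0,-0.1446]},
  {"angular":[0,0,-0.1446]},
  {"angular":[0,0,-0.1446]},
  {"angular":[0,0,-0.1446]},
  {"angular":[0,0,-0.1446]},
  {"angular":[0,0,-0.1446]},
  {"angular":[0,0,-0.1446]},
  {"translation":[0,0,2],"angular":[0,0,-0.1446]},
  {"translation":[0,0,2],"angular":[0,0,-0.1446]},
])

```text
validation failed for argument at $.co...
```

Call:
servo_tool([
  {"angular":[0,0,-0.1446]},
  {"angular":[0,0,-0.1446]},
  {"angular":[0,0,-0.1446]},
  {"angular":[0,0,-0.1446]},
  {"angular":[0,0,-0.1446]},
  {"angular":[0,0,-0.1446]},
  {"angular":[0,0,-0.1446]},
  {"translation":[0,0,0]},
  {"translation":[0,0,0]},
])

```text
validation failed for argument at $.co...
```

```bash
cat >> h.py <<'E'
TH=np.radians(2.7); EX=np.array([np.cos(TH),np.sin(TH)]); EY=np.array([-np.sin(TH),np.cos(TH)]); O=np.array([719.6,128.7])
def sq(p): p=np.asarray(p)[...,:2]*1000; return np.stack([p@EX,p@EY],-1)-O
def st():
    s=get_state(); R=s["tcp_rot"]
    print("t",round(s["t"],2),"sq",sq(s["tcp_pos"]).round(1),"z",round(s["tcp_pos"][2]*1000,1),"yaw-TH",round(np.degrees(np.arctan2(R[1,0],R[0,0]))-2.7,2),"tilt",R[:2,2].round(4),"F",s["force"].round(1),"w",round(s["width"]*1000,1),"j",s["joints"].round(1))
    return s
E
python3 - <<'E'
from h import *
s=st(); c=read_camera("wrist");cv2.imwrite("pics/w1.png",c["image"]);print({k:c[k] for k in c if k not in("image","range_z")})
np.savez("w1.npz",**c,p=s["tcp_pos"],R=s["tcp_rot"])
E
```

```text
t 0.1 sq [-517.9 -612.7] z 208.4 yaw-TH 22.61 tilt [-0.0006  0.0021] F [-0.1 -0.2  0.2] w 85.3 j [-72.    2.8   5.6  92.9   0.   82.7]
{'fx': 297.3186396354542, 'fy': 297.3186396354542, 'cx': 257.4290822964047, 'cy': 190.82924457525226, 'tool_from_camera': array([[ 5.40583883e-04,  9.56611484e-01,  2.91366052e-01,
         7.46781222e-02],
       [ 9.99999185e-01, -8.54024747e-04,  9.48588335e-04,
         7.85034395e-04],
       [ 1.15626431e-03,  2.91365302e-01, -9.56611167e-01,
        -1.64075282e-01],
       [ 0.00000000e+00,  0.00000000e+00,  0.00000000e+00,
         1.00000000e+00]])}
```

View pics/w1.png

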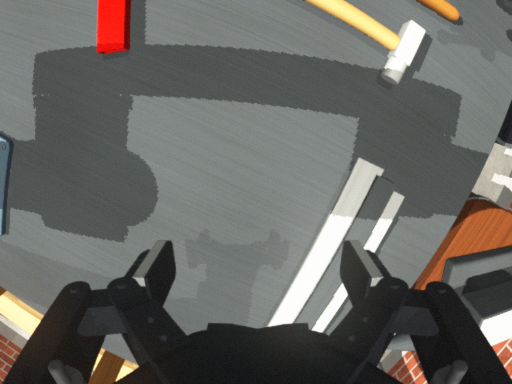

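The calls were refused because each row needs both fields, so the arm hasn't moved: the wrist picture shows only bare bench, with the red decoy at (113,25) and the hammer at (400,50). I'll resend with full rows.

Call:
servo_tool([
  {"translation":[4,-1.76,0],"angular":[0,0,0]},
  {"translation":[4,-1.76,0],"angular":[0,0,0]},
  {"translation":[4,-1.76,0],"angular":[0,0,0]},
  {"translation":[4,-1.76,0],"angular":[0,0,0]},
  {"translation":[4,-1.76,0],"angular":[0,0,0]},
  {"translation":[4,-1.76,0],"angular":[0,0,0]},
  {"translation":[4,-1.76,0],"angular":[0,0,0]},
  {"translation":[4,-1.76,0],"angular":[0,0,0]},
  {"translation":[4,-1.76,0],"angular":[0,0,0]},
  {"translation":[4,-1.76,0],"angular":[0,0,0]},
  {"translation":[4,-1.76,0],"angular":[0,0,0]},
  {"translation":[4,-1.76,0],"angular":[0,0,0]},
], hand=0)

```text
t: 1.35
tcp_pos: [0.5688, -0.0768, 0.209]
tcp_rot: [[0.904, 0.428, -0.001], [0.428, -0.904, -0.0], [-0.001, -0.0, -1.0]]
force: [-0.8, -0.8, -0.3]
width: 0.0853
```

Call:
servo_tool([
  {"translation":[0,0,0],"angular":[0,0,-0.1446]},
  {"translation":[0,0,0],"angular":[0,0,-0.1446]},
  {"translation":[0,0,0],"angular":[0,0,-0.1446]},
  {"translation":[0,0,0],"angular":[0,0,-0.1446]},
  {"translation":[0,0,0],"angular":[0,0,-0.1446]},
  {"translation":[0,0,0],"angular":[0,0,-0.1446]},
  {"translation":[0,0,0],"angular":[0,0,-0.1446]},
  {"translation":[0,0,0],"angular":[0,0,-0.1446]},
  {"translation":[0,0,0],"angular":[0,0,-0.1446]},
  {"translation":[0,0,0],"angular":[0,0,-0.1446]},
  {"translation":[0,0,0],"angular":[0,0,-0.1446]},
  {"translation":[0,0,0],"angular":[0,0,-0.1446]},
])

```text
t: 2.55
tcp_pos: [0.5678, -0.0784, 0.2089]
tcp_rot: [[-0.575, 0.818, -0.001], [0.818, 0.575, 0.0], [0.001, -0.001, -1.0]]
force: [-0.1, 0.4, -0.3]
width: 0.0855
```

Call:
servo_tool([
  {"translation":[0,0,0],"angular":[0,0,-0.1446]},
  {"translation":[0,0,0],"angular":[0,0,-0.1446]},
  {"translation":[0,0,0],"angular":[0,0,-0.1446]},
  {"translation":[0,0,0],"angular":[0,0,-0.1446]},
  {"translation":[0,0,0],"angular":[0,0,-0.1446]},
  {"translation":[0,0,0],"angular":[0,0,-0.1446]},
  {"translation":[0,0,0],"angular":[0,0,-0.1446]},
  {"translation":[0,0,0],"angular":[0,0,0]},
  {"translation":[0,0,0],"angular":[0,0,0]},
])

```text
t: 3.45
tcp_pos: [0.5679, -0.0784, 0.2091]
tcp_rot: [[-0.999, -0.045, -0.001], [-0.045, 0.999, 0.0], [0.001, 0.0, -1.0]]
force: [-0.0, -0.6, 0.8]
width: 0.0853
```

Run:
```python
from h import *
s=st(); c=read_camera("wrist");cv2.imwrite("pics/w2.png",c["image"])
np.savez("w2.npz",**c,p=s["tcp_pos"],R=s["tcp_rot"])
```

```text
t 3.45 sq [-156.  -233.8] z 209.1 yaw-TH -180.15 tilt [-0.0007  0.0002] F [-0.  -0.6  0.8] w 85.3 j [-14.6  10.1  13.6  93.6  -0.  -17.1]
```

View pics/w2.png

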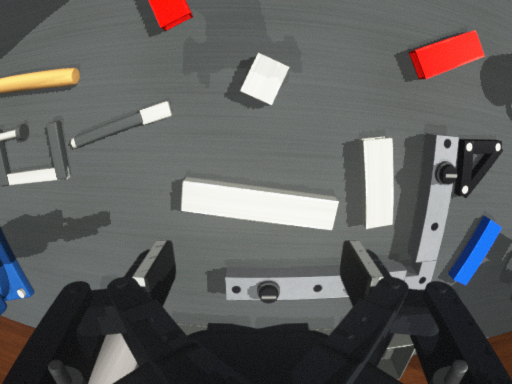

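The wrist view agrees: long piece centred at (258,204), short piece at (378,182), inner corner near (405,270), and a clear bench between the offcut at (265,80) and the long piece. A quick numeric check of the square from here comes next.

```bash
cat >> h.py <<'E'
def wplane(c,p,R,uv,z):
    uv=np.asarray(uv,float).reshape(-1,2); a=np.stack([uv[:,0]-c["cx"],uv[:,1]-c["cy"]],-1)
    r=np.hypot(*a.T); t=r/c["fx"]; d=np.stack([np.sin(t)*a[:,0]/r,-np.sin(t)*a[:,1]/r,-np.cos(t)],-1)
    T=np.array(c["tool_from_camera"]); d=d@T[:3,:3].T@R.T; o=R@T[:3,3]+p
    return o+d*((z-o[2])/d[:,2])[:,None]
def wsquare(f):
    c=dict(np.load(f)); g=c["image"].astype(int); hsv=cv2.cvtColor(c["image"],cv2.COLOR_BGR2HSV)
    W=lambda uv,z: sq(wplane(c,c["p"],c["R"],uv,z))
    return c,W
E
python3 - <<'E'
from h import *
c,W=wsquare("w2.npz"); g=cv2.cvtColor(c["image"],cv2.COLOR_BGR2GRAY)
for s,z,n,thr in(((258,204),.02,"long",190),((378,180),.02,"short",190),((265,80),.02,"off",190)):
    m=rect(0,g>thr,s,0,0,0).astype(np.uint8);k=max(cv2.findContours(m,0,1)[0],key=len)
    print(n,m.sum(),cv2.minAreaRect(W(k,z).astype(np.float32)))
# edges of square: gradient along columns/rows
for u in(235,300,330,395): 
    col=g[255:300,u].astype(int);v=255+np.argmax(np.diff(col));print("long face",u,v,W([u,v+.5],.03).round(1))
for v in(150,160,200,215,240):
    row=g[v,405:440].astype(int);u=405+np.argmax(np.diff(row));print("short face",u,v,W([u+.5,v],.03).round(1))
E
```

```text
long 4668 ((-102.76382446289062, -231.65536499023438), (200.11553955078125, 41.10367202758789), 81.93138122558594)
short 2460 ((-132.17950439453125, -74.70645141601562), (122.55926513671875, 40.719112396240234), 7.864326000213623)
off 1446 ((-259.3899230957031, -225.4940948486328), (40.481136322021484, 50.284202575683594), 65.4078369140625)
long face 235 292 [[  24.1 -265.9]]
long face 300 276 [[  -2.5 -175.8]]
long face 330 275 [[  -2.2 -133.2]]
long face 395 270 [[ -2.9 -32.2]]
short face 434 150 [[-181.3   -0. ]]
short face 433 160 [[-167.8    0.2]]
short face 427 200 [[-111.8   -0.5]]
short face 425 215 [[-89.7   0.6]]
short face 420 240 [[-51.    0.7]]
```

Call:
servo_tool([
  {"translation":[0,0,4.5],"angular":[0,0,0]},
  {"translation":[0,0,4.5],"angular":[0,0,0]},
  {"translation":[0,0,4.5],"angular":[0,0,0]},
  {"translation":[0,0,4.5],"angular":[0,0,0]},
  {"translation":[0,0,2.2],"angular":[0,0,0]},
  {"translation":[0,0,1.0],"angular":[0,0,0]},
  {"translation":[0,0,0],"angular":[0,0,0]},
  {"translation":[0,0,0],"angular":[0,0,0]},
])

```text
t: 4.3
tcp_pos: [0.5695, -0.0788, -0.0008]
tcp_rot: [[-0.999, -0.047, 0.003], [-0.047, 0.999, -0.001], [-0.003, -0.001, -1.0]]
force: [0.4, 0.3, 0.0]
width: 0.0853
```

Call:
servo_tool([
  {"translation":[-0.6,0,0],"angular":[0,0,0]},
  {"translation":[-0.6,0,0],"angular":[0,0,0]},
  {"translation":[-0.6,0,0],"angular":[0,0,0]},
  {"translation":[-0.6,0,0],"angular":[0,0,0]},
  {"translation":[-0.6,0,0],"angular":[0,0,0]},
  {"translation":[-0.6,0,0],"angular":[0,0,0]},
  {"translation":[-0.6,0,0],"angular":[0,0,0]},
  {"translation":[-0.6,0,0],"angular":[0,0,0]},
  {"translation":[-0.6,0,0],"angular":[0,0,0]},
  {"translation":[-0.6,0,0],"angular":[0,0,0]},
  {"translation":[-0.5,0,0],"angular":[0,0,0]},
  {"translation":[0,0,0],"angular":[0,0,0]},
])

```text
t: 5.5
tcp_pos: [0.6338, -0.0754, -0.0025]
tcp_rot: [[-0.999, -0.048, 0.001], [-0.048, 0.999, -0.0], [-0.001, -0.0, -1.0]]
force: [-0.3, -0.9, -0.6]
width: 0.0852
```

```bash
cat >> h.py <<'E'
def look(f,seeds):
    c=read_camera("scene");cv2.imwrite(f"pics/{f}.png",c["image"])
    P=cloud(c)
    g=cv2.cvtColor(c["image"],cv2.COLOR_BGR2GRAY); M=((abs(P[...,2]-.02)<.006)&(g>150)).astype(np.uint8)
    for k in cv2.findContours(M,cv2.RETR_EXTERNAL,cv2.CHAIN_APPROX_NONE)[0]:
        if cv2.contourArea(k)<120: continue
        q=sq(np.c_[onplane(c,k,.02)]).astype(np.float32); r=cv2.minAreaRect(q)
        if np.hypot(r[0][0]+110,r[0][1]+110)<330: print(np.round(r[0],1),np.round(r[1],1),round(r[2],2),cv2.boxPoints(r).round(0).tolist(),"px",k.mean((0,1)).round())
E
python3 - <<'E'
from h import *
st();look("s2",0)
E
```

```text
t 5.5 sq [ -90.1 -233.8] z -2.5 yaw-TH -179.96 tilt [ 0.0006 -0.0001] F [-0.3 -0.9 -0.6] w 85.2 j [-12.8  22.5   4.4  71.9   0.  -15.5]
[ 180.6 -182.7] [74.7 64.6] 87.46 [[147.0, -219.0], [211.0, -221.0], [215.0, -147.0], [150.0, -144.0]] px [193. 311.]
[-128.9  -74.9] [121.1  40.3] 7.68 [[-192.0, -63.0], [-186.0, -103.0], [-66.0, -87.0], [-72.0, -47.0]] px [281. 223.]
[ -96.3 -208.4] [154.4  41.2] 82.45 [[-127.0, -282.0], [-86.0, -288.0], [-66.0, -135.0], [-107.0, -129.0]] px [232. 217.]
[-256.4 -224.1] [42.6 50.4] 64.05 [[-288.0, -232.0], [-243.0, -254.0], [-224.0, -216.0], [-270.0, -194.0]] px [248. 170.]
```

Run:
```python
from h import *
i=cv2.imread("pics/s2.png");cv2.imwrite("pics/s2c.png",cv2.resize(i[120:300,150:340],None,fx=4,fy=3.3))
```

```text
(no output)
```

View pics/s2c.png

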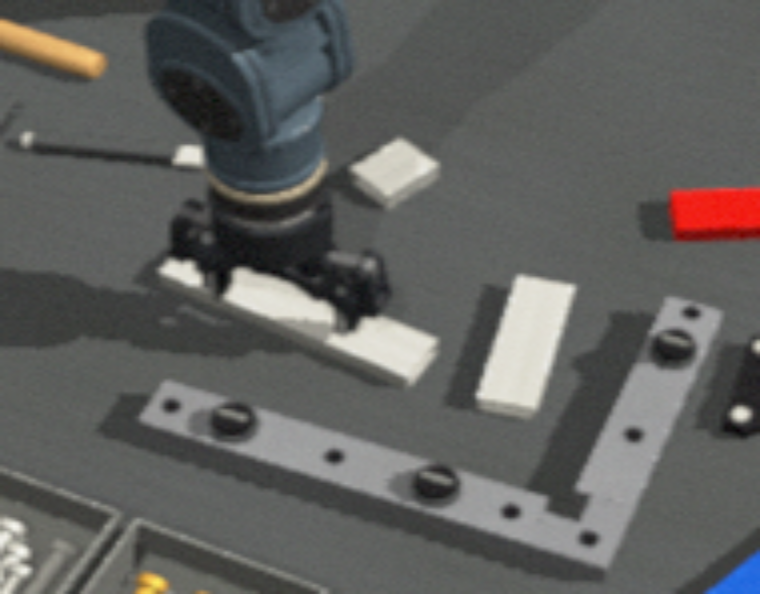

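The fully open tips passed over the top of the long piece without touching it, and the piece hasn't moved. I'll back off, part-close the fingers and probe for the bench.

Call:
servo_tool([
  {"translation":[0,0,-2],"angular":[0,0,0]},
  {"translation":[3.5,0,0],"angular":[0,0,0]},
  {"translation":[3.5,0,0],"angular":[0,0,0]},
  {"translation":[0,0,0],"angular":[0,0,0]},
  {"translation":[0,0,0],"angular":[0,0,0]},
], hand=0.5)

```text
t: 6.05
tcp_pos: [0.562, -0.0786, 0.0171]
tcp_rot: [[-0.999, -0.047, -0.001], [-0.047, 0.999, 0.0], [0.001, 0.0, -1.0]]
force: [0.5, 0.4, 0.9]
width: 0.0424
```

Call:
servo_tool([
  {"translation":[0,0,1.2],"angular":[0,0,0]},
  {"translation":[0,0,0.5],"angular":[0,0,0]},
  {"translation":[0,0,0.3],"angular":[0,0,0]},
  {"translation":[0,0,0],"angular":[0,0,0]},
])

```text
t: 6.45
tcp_pos: [0.5629, -0.0785, -0.0035]
tcp_rot: [[-0.999, -0.048, -0.001], [-0.048, 0.999, 0.0], [0.001, 0.0, -1.0]]
force: [-0.4, -0.8, 0.1]
width: 0.0429
```

Run:
```python
from h import *
st();c=read_camera("side");P=cloud(c)
d=np.hypot(P[...,0]-.569,P[...,1]+.079);m=(d<.07)&(P[...,2]>.003)
z=P[...,2][m]; print(np.percentile(z,[0,1,5,20])if m.any() else 0)
cv2.imwrite("pics/sd.png",cv2.resize(c["image"][150:260,210:360],None,fx=5,fy=5,interpolation=2))
```

```text
t 6.45 sq [-161.  -233.6] z -3.5 yaw-TH -179.96 tilt [-0.0015  0.0004] F [-0.4 -0.8  0.1] w 42.9 j [-14.7  12.7  -7.8  69.5  -0.  -17.4]
[0.00301512 0.00424184 0.0222793  0.12487478]
```

View pics/sd.png

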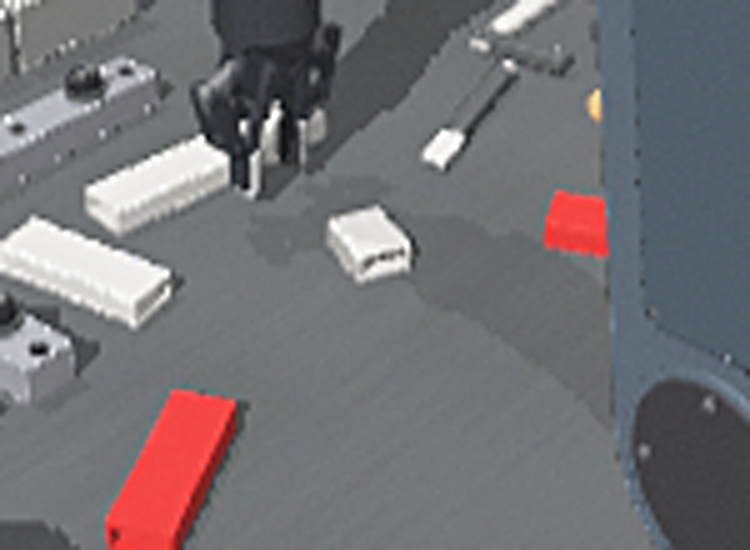

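The side view shows the fingertips just above the bench on the robot side of the long piece. No contact force at this height, so I'll push now.

Call:
servo_tool([
  {"translation":[-0.6,0,0],"angular":[0,0,0]},
  {"translation":[-0.6,0,0],"angular":[0,0,0]},
  {"translation":[-0.6,0,0],"angular":[0,0,0]},
  {"translation":[-0.6,0,0],"angular":[0,0,0]},
  {"translation":[-0.6,0,0],"angular":[0,0,0]},
  {"translation":[-0.6,0,0],"angular":[0,0,0]},
  {"translation":[-0.6,0,0],"angular":[0,0,0]},
  {"translation":[-0.6,0,0],"angular":[0,0,0]},
  {"translation":[-0.6,0,0],"angular":[0,0,0]},
  {"translation":[-0.6,0,0],"angular":[0,0,0]},
  {"translation":[-0.5,0,0],"angular":[0,0,0]},
  {"translation":[-0.5,0,0],"angular":[0,0,0]},
])

```text
t: 7.7
tcp_pos: [0.6334, -0.0753, -0.0025]
tcp_rot: [[-0.999, -0.048, -0.0], [-0.048, 0.999, -0.0], [0.0, 0.0, -1.0]]
force: [-0.6, 0.3, 0.1]
width: 0.0427
```

Run:
```python
from h import *
st();look("s3",0)
```

```text
t 7.7 sq [ -90.5 -233.8] z -2.5 yaw-TH -179.97 tilt [-0.0001 -0.    ] F [-0.6  0.3  0.1] w 42.7 j [-12.8  22.4   4.4  72.   -0.  -15.5]
[ 180.7 -183.3] [73.6 64.6] 87.23 [[147.0, -219.0], [211.0, -222.0], [215.0, -148.0], [150.0, -145.0]] px [193. 312.]
[ -91.3 -168. ] [75.7 41.2] 81.81 [[-117.0, -202.0], [-76.0, -208.0], [-66.0, -133.0], [-106.0, -128.0]] px [244. 223.]
[-128.3  -74.9] [122.3  40.6] 8.07 [[-192.0, -63.0], [-186.0, -104.0], [-65.0, -86.0], [-71.0, -46.0]] px [281. 223.]
[-256.3 -224. ] [42.7 50.7] 64.72 [[-288.0, -232.0], [-242.0, -254.0], [-224.0, -216.0], [-270.0, -194.0]] px [248. 171.]
```

Run:
```python
from h import *
c=read_camera("side");P=cloud(c)
for u,v in((259.6,188),(271,184)): print([ (z,onplane(c,[u,v],z).round(3).tolist()) for z in(0,.01,.02,.03,.04)])
Q=P[150:230,215:330]; d=(abs(Q[...,0]-.633)<.03)&(abs(Q[...,1]+.0753)<.07)&(Q[...,2]>.005)
q=Q[d]; 
for lo in np.arange(.005,.1,.008):
    s=q[(q[:,2]>=lo)&(q[:,2]<lo+.008)]
    if len(s): print(round(lo,3),len(s),s.min(0).round(3),s.max(0).round(3))
cv2.imwrite("pics/sd2.png",cv2.resize(c["image"][150:230,220:320],None,fx=7,fy=7,interpolation=2))
```

```text
[(0, [[0.58, -0.076]]), (0.01, [[0.569, -0.065]]), (0.02, [[0.559, -0.055]]), (0.03, [[0.548, -0.044]]), (0.04, [[0.537, -0.033]])]
[(0, [[0.568, -0.124]]), (0.01, [[0.557, -0.113]]), (0.02, [[0.547, -0.102]]), (0.03, [[0.536, -0.091]]), (0.04, [[0.526, -0.079]])]
0.005 14 [ 0.603 -0.075  0.005] [ 0.609 -0.007  0.013]
0.013 102 [ 0.604 -0.144  0.014] [ 0.645 -0.006  0.021]
0.021 105 [ 0.603 -0.145  0.021] [ 0.646 -0.006  0.029]
0.029 22 [ 0.621 -0.104  0.029] [ 0.647 -0.04   0.037]
0.037 19 [ 0.622 -0.104  0.037] [ 0.644 -0.039  0.045]
0.045 23 [ 0.621 -0.104  0.045] [ 0.645 -0.039  0.053]
0.053 21 [ 0.621 -0.106  0.054] [ 0.644 -0.04   0.06 ]
0.061 18 [ 0.619 -0.12   0.062] [ 0.647 -0.041  0.069]
0.069 42 [ 0.619 -0.134  0.069] [ 0.644 -0.021  0.077]
0.077 37 [ 0.618 -0.132  0.077] [ 0.647 -0.019  0.085]
0.085 43 [ 0.613 -0.131  0.086] [ 0.644 -0.015  0.093]
0.093 52 [ 0.613 -0.136  0.093] [ 0.649 -0.013  0.101]
```

View pics/sd2.png

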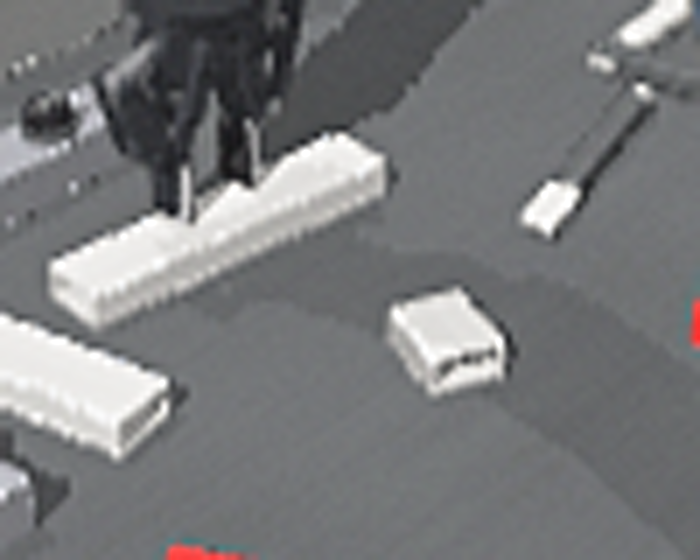

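The tips really are still about 20 mm up at half opening: the side view shows both fingers standing over the tube's top at (185,210) and (250,180). I'll retreat, close further and check the tip height.

Call:
servo_tool([
  {"translation":[0,0,-3],"angular":[0,0,0]},
  {"translation":[3.5,0,0],"angular":[0,0,0]},
  {"translation":[3.5,0,0],"angular":[0,0,0]},
  {"translation":[0,0,0],"angular":[0,0,0]},
  {"translation":[0,0,0],"angular":[0,0,0]},
  {"translation":[0,0,1.5],"angular":[0,0,0]},
  {"translation":[0,0,0.5],"angular":[0,0,0]},
  {"translation":[0,0,0],"angular":[0,0,0]},
], hand=0.85)

```text
t: 8.6
tcp_pos: [0.5625, -0.0784, 0.0057]
tcp_rot: [[-0.999, -0.048, -0.003], [-0.048, 0.999, 0.001], [0.003, 0.001, -1.0]]
force: [-0.0, -0.0, 0.6]
width: 0.0128
```

```bash
cat >> h.py <<'E'
def tip(s):
    p=s["tcp_pos"]; c=read_camera("side");P=cloud(c)
    d=(abs(P[...,0]-p[0])<.02)&(abs(P[...,1]-p[1])<.05)&(P[...,2]>-.01)&(P[...,2]<.08)
    q=P[d]
    for lo in np.arange(-.01,.06,.004):
        w=q[(q[:,2]>=lo)&(q[:,2]<lo+.004)]
        if len(w): print(round(lo,3),len(w),w.min(0).round(3)[:2],w.max(0).round(3)[:2])
E
python3 - <<'E'
from h import *
tip(st())
E
```

```text
t 8.6 sq [-161.4 -233.5] z 5.7 yaw-TH -179.96 tilt [-0.0027  0.0007] F [-0.  -0.   0.6] w 12.8 j [-14.7  12.3  -7.2  70.6   0.  -17.4]
-0.006 6 [ 0.55  -0.127] [ 0.579 -0.039]
-0.002 118 [ 0.543 -0.128] [ 0.582 -0.03 ]
0.002 36 [ 0.543 -0.127] [ 0.582 -0.029]
0.026 1 [ 0.568 -0.066] [ 0.568 -0.066]
0.03 5 [ 0.549 -0.086] [ 0.569 -0.062]
0.034 10 [ 0.55 -0.09] [ 0.559 -0.059]
0.038 9 [ 0.551 -0.09 ] [ 0.565 -0.059]
0.042 9 [ 0.548 -0.097] [ 0.56  -0.063]
0.046 11 [ 0.551 -0.088] [ 0.566 -0.057]
0.05 8 [ 0.549 -0.093] [ 0.565 -0.058]
0.054 9 [ 0.55  -0.092] [ 0.564 -0.057]
0.058 9 [ 0.549 -0.091] [ 0.564 -0.058]
```

Call:
servo_tool([
  {"translation":[0,0,0.8],"angular":[0,0,0]},
  {"translation":[0,0,0.5],"angular":[0,0,0]},
  {"translation":[0,0,0.5],"angular":[0,0,0]},
  {"translation":[0,0,0],"angular":[0,0,0]},
  {"translation":[0,0,0],"angular":[0,0,0]},
], hand=0.5)

```text
t: 9.15
tcp_pos: [0.5629, -0.0786, -0.0107]
tcp_rot: [[-0.999, -0.048, -0.0], [-0.048, 0.999, 0.0], [0.0, 0.0, -1.0]]
force: [-0.2, -0.4, -0.0]
width: 0.0424
```

Run:
```python
from h import *
tip(st())
```

```text
t 9.15 sq [-161.1 -233.8] z -10.7 yaw-TH -179.97 tilt [-0.0004  0.0001] F [-0.2 -0.4 -0. ] w 42.4 j [-14.7  13.   -8.4  68.7  -0.  -17.4]
-0.006 2 [ 0.554 -0.115] [ 0.56  -0.063]
-0.002 116 [ 0.543 -0.128] [ 0.582 -0.029]
0.002 28 [ 0.543 -0.111] [ 0.583 -0.029]
0.01 2 [ 0.555 -0.103] [ 0.573 -0.053]
0.014 4 [ 0.556 -0.102] [ 0.567 -0.052]
0.018 7 [ 0.551 -0.102] [ 0.572 -0.049]
0.022 13 [ 0.55  -0.113] [ 0.565 -0.045]
0.026 11 [ 0.553 -0.114] [ 0.572 -0.042]
0.03 11 [ 0.548 -0.113] [ 0.569 -0.045]
0.034 10 [ 0.549 -0.111] [ 0.572 -0.045]
0.038 10 [ 0.55  -0.114] [ 0.568 -0.043]
0.042 12 [ 0.553 -0.114] [ 0.572 -0.044]
0.046 9 [ 0.548 -0.102] [ 0.571 -0.045]
0.05 10 [ 0.551 -0.109] [ 0.573 -0.043]
0.054 10 [ 0.549 -0.113] [ 0.569 -0.044]
0.058 11 [ 0.548 -0.113] [ 0.571 -0.033]
```

The tip sits about 22 mm above the reported TCP. I'll go 4 mm lower and push.

Call:
servo_tool([
  {"translation":[-0.4,0,0.4],"angular":[0,0,0]},
  {"translation":[-0.6,0,0],"angular":[0,0,0]},
  {"translation":[-0.6,0,0],"angular":[0,0,0]},
  {"translation":[-0.6,0,0],"angular":[0,0,0]},
  {"translation":[-0.6,0,0],"angular":[0,0,0]},
  {"translation":[-0.6,0,0],"angular":[0,0,0]},
  {"translation":[-0.6,0,0],"angular":[0,0,0]},
  {"translation":[-0.6,0,0],"angular":[0,0,0]},
  {"translation":[-0.6,0,0],"angular":[0,0,0]},
  {"translation":[-0.6,0,0],"angular":[0,0,0]},
  {"translation":[-0.6,0,0],"angular":[0,0,0]},
  {"translation":[-0.6,0,0],"angular":[0,0,0]},
])

```text
t: 10.4
tcp_pos: [0.6334, -0.0751, -0.0146]
tcp_rot: [[-0.999, -0.048, -0.0], [-0.048, 0.999, 0.0], [0.0, 0.0, -1.0]]
force: [-2.6, -0.2, 1.7]
width: 0.0428
```

Run:
```python
from h import *
st();look("s3",0)
```

```text
t 10.4 sq [ -90.5 -233.6] z -14.6 yaw-TH -179.96 tilt [-0.0003  0.0003] F [-2.6 -0.2  1.7] w 42.8 j [-12.8  23.    3.6  70.7   0.  -15.5]
[ 180.7 -183.3] [73.6 64.5] 87.23 [[147.0, -219.0], [211.0, -222.0], [215.0, -148.0], [150.0, -145.0]] px [192. 311.]
[ -56.2 -226.4] [ 41.9 195.6] 0.6 [[-78.0, -129.0], [-76.0, -324.0], [-34.0, -324.0], [-36.0, -128.0]] px [218. 226.]
[-128.9  -75. ] [121.1  39.4] 8.09 [[-192.0, -64.0], [-186.0, -103.0], [-66.0, -86.0], [-72.0, -47.0]] px [281. 223.]
[-255.9 -223.5] [43.3 51.2] 66.13 [[-288.0, -233.0], [-241.0, -254.0], [-224.0, -214.0], [-271.0, -193.0]] px [248. 171.]
```

The long piece is now parallel at u≈-57. Next I'll take the short piece to the short arm.

Call:
servo_tool([
  {"translation":[1,0,0],"angular":[0,0,0]},
  {"translation":[0,0,-4],"angular":[0,0,0]},
  {"translation":[0,0,-2],"angular":[0,0,0]},
  {"translation":[1.3,3.7,0],"angular":[0,0,0]},
  {"translation":[1.3,3.7,0],"angular":[0,0,0]},
  {"translation":[1.3,3.7,0],"angular":[0,0,0]},
  {"translation":[0,0,0],"angular":[0,0,0.1428]},
  {"translation":[0,0,0],"angular":[0,0,0.1428]},
  {"translation":[0,0,0],"angular":[0,0,0.1428]},
  {"translation":[0,0,0],"angular":[0,0,0.1428]},
  {"translation":[0,0,0],"angular":[0,0,0.1428]},
  {"translation":[0,0,0],"angular":[0,0,0.1428]},
])

```text
t: 11.65
tcp_pos: [0.5805, 0.0336, 0.0459]
tcp_rot: [[-0.686, 0.728, 0.003], [0.728, 0.686, 0.001], [-0.002, 0.003, -1.0]]
force: [-0.7, 0.4, -0.0]
width: 0.0424
```

Call:
servo_tool([
  {"translation":[0,0,0],"angular":[0,0,0.1428]},
  {"translation":[0,0,0],"angular":[0,0,0.1428]},
  {"translation":[0,0,0],"angular":[0,0,0.1428]},
  {"translation":[0,0,0],"angular":[0,0,0.1428]},
  {"translation":[0,0,0],"angular":[0,0,0.1428]},
  {"translation":[0,0,0],"angular":[0,0,0]},
])

```text
t: 12.25
tcp_pos: [0.5802, 0.0335, 0.0459]
tcp_rot: [[-0.048, 0.999, 0.003], [0.999, 0.048, 0.001], [0.0, 0.003, -1.0]]
force: [0.1, 0.5, 0.2]
width: 0.0428
```

Run:
```python
from h import *
st()
```

```text
t 12.25 sq [-138.4 -122.6] z 45.9 yaw-TH 90.05 tilt [0.0028 0.0006] F [0.1 0.5 0.2] w 42.8 j [-3.3 12.4 -2.4 75.1  0.  83.9]
```

Call:
servo_tool([
  {"translation":[0,0,4],"angular":[0,0,0]},
  {"translation":[0,0,1.5],"angular":[0,0,0]},
  {"translation":[0,0,0.5],"angular":[0,0,0]},
  {"translation":[0,0,0],"angular":[0,0,0]},
])

```text
t: 12.65
tcp_pos: [0.5779, 0.0333, -0.0156]
tcp_rot: [[-0.049, 0.999, -0.002], [0.999, 0.049, 0.0], [0.0, -0.002, -1.0]]
force: [-0.1, -0.6, 1.3]
width: 0.0424
```

Call:
servo_tool([
  {"translation":[0.6,0,0],"angular":[0,0,0]},
  {"translation":[0.6,0,0],"angular":[0,0,0]},
  {"translation":[0.6,0,0],"angular":[0,0,0]},
  {"translation":[0.6,0,0],"angular":[0,0,0]},
  {"translation":[0.6,0,0],"angular":[0,0,0]},
  {"translation":[0.6,0,0],"angular":[0,0,0]},
  {"translation":[0.6,0,0],"angular":[0,0,0]},
  {"translation":[0.6,0,0],"angular":[0,0,0]},
  {"translation":[0.6,0,0],"angular":[0,0,0]},
  {"translation":[0.6,0,0],"angular":[0,0,0]},
  {"translation":[0.3,0,0],"angular":[0,0,0]},
  {"translation":[0.2,0,0],"angular":[0,0,0]},
])

```text
t: 13.85
tcp_pos: [0.5756, 0.0985, -0.0146]
tcp_rot: [[-0.048, 0.999, -0.0], [0.999, 0.048, -0.0], [-0.0, -0.0, -1.0]]
force: [0.1, -2.1, 0.3]
width: 0.0429
```

Call:
servo_tool([
  {"translation":[0.2,0,0],"angular":[0,0,0]},
  {"translation":[0.2,0,0],"angular":[0,0,0]},
  {"translation":[0,0,0],"angular":[0,0,0]},
])

```text
t: 14.15
tcp_pos: [0.5754, 0.1025, -0.0146]
tcp_rot: [[-0.048, 0.999, -0.0], [0.999, 0.048, 0.001], [0.001, -0.0, -1.0]]
force: [-0.3, -0.1, 0.7]
width: 0.0427
```

Run:
```python
from h import *
st();look("s4",0)
```

```text
t 14.15 sq [-140.   -53.4] z -14.6 yaw-TH 90.04 tilt [-0.0001  0.0006] F [-0.3 -0.1  0.7] w 42.7 j [ 3.5 15.4 -5.9 68.7  0.  90.8]
[ 180.3 -183. ] [65.4 71.1] 0.37 [[147.0, -148.0], [148.0, -219.0], [213.0, -218.0], [213.0, -147.0]] px [193. 311.]
[-128.   -23.6] [120.8  39.6] 0.37 [[-189.0, -4.0], [-188.0, -44.0], [-67.0, -43.0], [-68.0, -3.0]] px [299. 230.]
[ -53.6 -226.5] [ 41.  195.3] 1.36 [[-76.0, -129.0], [-72.0, -325.0], [-31.0, -324.0], [-35.0, -128.0]] px [221. 227.]
[-256.6 -225. ] [41.8 50.9] 65.46 [[-288.0, -233.0], [-242.0, -255.0], [-225.0, -217.0], [-271.0, -195.0]] px [248. 170.]
```

Call:
servo_tool([
  {"translation":[0.2,0,0],"angular":[0,0,0]},
  {"translation":[0.1,0,0],"angular":[0,0,0]},
  {"translation":[0.1,0,0],"angular":[0,0,0]},
])

```text
t: 14.5
tcp_pos: [0.5752, 0.1056, -0.0146]
tcp_rot: [[-0.047, 0.999, -0.0], [0.999, 0.047, -0.001], [-0.001, -0.0, -1.0]]
force: [0.2, -3.5, -0.1]
width: 0.0427
```

Call:
servo_tool([
  {"translation":[0.1,0,0],"angular":[0,0,0]},
  {"translation":[0,0,0],"angular":[0,0,0]},
])

```text
t: 14.7
tcp_pos: [0.5752, 0.1055, -0.0146]
tcp_rot: [[-0.047, 0.999, -0.0], [0.999, 0.047, -0.003], [-0.003, -0.0, -1.0]]
force: [0.2, -4.7, 1.2]
width: 0.0427
```

The short piece is seated: 4.7 N with no further motion. Now the shut fingers go to the far end of the long piece.

Call:
servo_tool([
  {"translation":[-1,0,0],"angular":[0,0,0]},
  {"translation":[0,0,-4],"angular":[0,0,0]},
  {"translation":[0,0,-3],"angular":[0,0,0]},
  {"translation":[-4.13,1.19,0],"angular":[0,0,0]},
  {"translation":[-4.13,1.19,0],"angular":[0,0,0]},
  {"translation":[-4.13,1.19,0],"angular":[0,0,0]},
  {"translation":[-4.13,1.19,0],"angular":[0,0,0]},
  {"translation":[-4.13,1.19,0],"angular":[0,0,0]},
  {"translation":[-4.13,1.19,0],"angular":[0,0,0]},
  {"translation":[-4.13,1.19,0],"angular":[0,0,0]},
  {"translation":[0,0,0],"angular":[0,0,0]},
], hand=1)

```text
t: 15.8
tcp_pos: [0.6735, -0.1937, 0.0541]
tcp_rot: [[-0.041, 0.999, 0.001], [0.999, 0.041, -0.001], [-0.001, 0.001, -1.0]]
force: [0.7, -0.6, -0.1]
width: 0.0005
```

Run:
```python
from h import *
st();look("s5",0)
```

```text
t 15.8 sq [ -56.  -353.9] z 54.1 yaw-TH 89.67 tilt [ 0.0011 -0.0009] F [ 0.7 -0.6 -0.1] w 0.5 j [-21.5  30.2  21.4  81.1  -0.   66.1]
[ 180.8 -182.3] [73.8 64.6] 87.23 [[147.0, -218.0], [211.0, -221.0], [215.0, -147.0], [150.0, -144.0]] px [193. 312.]
[-128.   -21.1] [120.8  37.2] 0.14 [[-188.0, -3.0], [-188.0, -40.0], [-68.0, -40.0], [-68.0, -2.0]] px [300. 230.]
[ -55.3 -228.4] [ 41.6 199.7] 0.21 [[-76.0, -129.0], [-76.0, -328.0], [-34.0, -328.0], [-35.0, -128.0]] px [218. 226.]
[-256.6 -224.5] [43.4 50.4] 64.05 [[-289.0, -233.0], [-243.0, -255.0], [-224.0, -216.0], [-270.0, -194.0]] px [248. 171.]
```

Call:
servo_tool([
  {"translation":[0,0,4],"angular":[0,0,0]},
  {"translation":[0,0,2],"angular":[0,0,0]},
  {"translation":[0,0,0.7],"angular":[0,0,0]},
  {"translation":[0,0,0],"angular":[0,0,0]},
])

```text
t: 16.25
tcp_pos: [0.6712, -0.1859, -0.0132]
tcp_rot: [[-0.049, 0.999, -0.003], [0.999, 0.049, 0.002], [0.002, -0.003, -1.0]]
force: [0.0, -0.2, 0.1]
width: -0.0002
```

Call:
servo_tool([
  {"translation":[0.7,0,0],"angular":[0,0,0]},
  {"translation":[0.7,0,0],"angular":[0,0,0]},
  {"translation":[0.7,0,0],"angular":[0,0,0]},
  {"translation":[0.7,0,0],"angular":[0,0,0]},
  {"translation":[0.7,0,0],"angular":[0,0,0]},
  {"translation":[0.7,0,0],"angular":[0,0,0]},
  {"translation":[0.7,0,0],"angular":[0,0,0]},
  {"translation":[0.7,0,0],"angular":[0,0,0]},
  {"translation":[0.7,0,0],"angular":[0,0,0]},
  {"translation":[0.7,0,0],"angular":[0,0,0]},
  {"translation":[0.7,0,0],"angular":[0,0,0]},
  {"translation":[0.7,0,0],"angular":[0,0,0]},
])

```text
t: 17.45
tcp_pos: [0.6685, -0.1032, -0.0116]
tcp_rot: [[-0.048, 0.999, -0.0], [0.999, 0.048, 0.0], [0.0, -0.0, -1.0]]
force: [-0.3, -4.3, 3.0]
width: 0.0001
```

Run:
```python
from h import *
st();look("s6",0)
```

```text
t 17.45 sq [ -56.7 -263.2] z -11.6 yaw-TH 90.03 tilt [-0.0003  0.0001] F [-0.3 -4.3  3. ] w 0.1 j [-14.4  28.4  11.4  72.9   0.   72.8]
[ 180.2 -186.7] [65.1 65.5] 89.0 [[147.0, -219.0], [212.0, -220.0], [214.0, -155.0], [148.0, -154.0]] px [191. 311.]
[ -56.4 -152.7] [ 41.9 199.9] 0.36 [[-78.0, -53.0], [-77.0, -253.0], [-35.0, -253.0], [-36.0, -53.0]] px [245. 235.]
[-128.   -21.1] [120.8  37.2] 0.14 [[-188.0, -3.0], [-188.0, -40.0], [-68.0, -40.0], [-68.0, -2.0]] px [299. 229.]
[-256.3 -224. ] [42.7 50.7] 64.72 [[-288.0, -232.0], [-242.0, -254.0], [-224.0, -216.0], [-270.0, -194.0]] px [248. 170.]
```

Call:
servo_tool([
  {"translation":[-1,0,0],"angular":[0,0,0]},
  {"translation":[0,0,-4],"angular":[0,0,0]},
  {"translation":[0,0,-2.5],"angular":[0,0,0]},
  {"translation":[4.0,-1.6,0],"angular":[0,0,0]},
  {"translation":[4.0,-1.6,0],"angular":[0,0,0]},
  {"translation":[4.0,-1.6,0],"angular":[0,0,0]},
  {"translation":[0,0,0],"angular":[0,0,-0.1428]},
  {"translation":[0,0,0],"angular":[0,0,-0.1428]},
  {"translation":[0,0,0],"angular":[0,0,-0.1428]},
  {"translation":[0,0,0],"angular":[0,0,-0.1428]},
  {"translation":[0,0,0],"angular":[0,0,-0.1428]},
  {"translation":[0,0,0],"angular":[0,0,-0.1428]},
], hand=0.5)

```text
t: 18.7
tcp_pos: [0.6144, 0.0043, 0.0522]
tcp_rot: [[-0.79, 0.613, -0.003], [0.613, 0.79, 0.002], [0.004, 0.0, -1.0]]
force: [-0.5, 0.7, 0.8]
width: 0.0424
```

Call:
servo_tool([
  {"translation":[0,0,0],"angular":[0,0,-0.1428]},
  {"translation":[0,0,0],"angular":[0,0,-0.1428]},
  {"translation":[0,0,0],"angular":[0,0,-0.1428]},
  {"translation":[0,0,0],"angular":[0,0,-0.1428]},
  {"translation":[0,0,0],"angular":[0,0,-0.1428]},
  {"translation":[0,0,0],"angular":[0,0,0]},
])

```text
t: 19.3
tcp_pos: [0.6145, 0.0042, 0.0523]
tcp_rot: [[-0.999, -0.047, -0.003], [-0.047, 0.999, 0.002], [0.002, 0.002, -1.0]]
force: [-0.3, -0.1, -1.2]
width: 0.0425
```

Run:
```python
from h import *
st()
```

```text
t 19.3 sq [-105.5 -153.5] z 52.3 yaw-TH -179.99 tilt [-0.0026  0.0019] F [-0.3 -0.1 -1.2] w 42.5 j [-5.9 17.4  4.4 77.1  0.1 -8.6]
```

Call:
servo_tool([
  {"translation":[0,0,4],"angular":[0,0,0]},
  {"translation":[0,0,2],"angular":[0,0,0]},
  {"translation":[0,0,0.7],"angular":[0,0,0]},
  {"translation":[0,0,0],"angular":[0,0,0]},
  {"translation":[-0.6,0,0],"angular":[0,0,0]},
  {"translation":[-0.6,0,0],"angular":[0,0,0]},
  {"translation":[-0.6,0,0],"angular":[0,0,0]},
  {"translation":[-0.6,0,0],"angular":[0,0,0]},
  {"translation":[-0.6,0,0],"angular":[0,0,0]},
  {"translation":[-0.6,0,0],"angular":[0,0,0]},
  {"translation":[-0.6,0,0],"angular":[0,0,0]},
])

```text
t: 20.4
tcp_pos: [0.6578, 0.0059, -0.0135]
tcp_rot: [[-0.999, -0.048, -0.0], [-0.048, 0.999, 0.0], [0.0, 0.0, -1.0]]
force: [-3.0, 0.1, 2.7]
width: 0.0427
```

Call:
servo_tool([
  {"translation":[-0.4,0,0],"angular":[0,0,0]},
  {"translation":[-0.2,0,0],"angular":[0,0,0]},
  {"translation":[-0.2,0,0],"angular":[0,0,0]},
  {"translation":[-0.1,0,0],"angular":[0,0,0]},
  {"translation":[0,0,0],"angular":[0,0,0]},
])

```text
t: 20.9
tcp_pos: [0.6666, 0.0063, -0.0136]
tcp_rot: [[-0.999, -0.048, 0.0], [-0.048, 0.999, 0.0], [-0.0, 0.0, -1.0]]
force: [-1.7, -0.1, 0.8]
width: 0.0425
```

Run:
```python
from h import *
st();look("s7",0)
```

```text
t 20.9 sq [ -53.4 -153.8] z -13.6 yaw-TH -179.97 tilt [0.0003 0.0001] F [-1.7 -0.1  0.8] w 42.5 j [-5.2 27.   9.2 72.2  0.  -8. ]
[ 180.2 -186.6] [65.2 65.5] 89.0 [[147.0, -219.0], [212.0, -220.0], [214.0, -155.0], [148.0, -153.0]] px [192. 311.]
[ -22.3 -148.9] [ 36.1 196. ] 0.35 [[-41.0, -51.0], [-40.0, -247.0], [-4.0, -247.0], [-5.0, -51.0]] px [239. 246.]
[-128.   -21.2] [120.8  37.2] 0.14 [[-188.0, -3.0], [-188.0, -40.0], [-68.0, -40.0], [-68.0, -2.0]] px [299. 230.]
```

Call:
servo_tool([
  {"translation":[-0.1,0,0],"angular":[0,0,0]},
  {"translation":[-0.1,0,0],"angular":[0,0,0]},
])

```text
t: 21.15
tcp_pos: [0.6671, 0.0063, -0.0136]
tcp_rot: [[-0.999, -0.047, -0.003], [-0.047, 0.999, -0.0], [0.003, -0.0, -1.0]]
force: [-6.8, -0.3, 4.3]
width: 0.0431
```

Call:
servo_tool([
  {"translation":[-0.1,0,0],"angular":[0,0,0]},
  {"translation":[-0.1,0,0],"angular":[0,0,0]},
  {"translation":[0,0,0],"angular":[0,0,0]},
])

```text
t: 21.45
tcp_pos: [0.667, 0.0063, -0.0136]
tcp_rot: [[-0.999, -0.047, -0.007], [-0.047, 0.999, -0.0], [0.007, -0.0, -1.0]]
force: [-10.2, -0.5, 6.4]
width: 0.0424
```

Call:
servo_tool([
  {"translation":[-0.1,0,0],"angular":[0,0,0]},
  {"translation":[0,0,0],"angular":[0,0,0]},
])

```text
t: 21.65
tcp_pos: [0.667, 0.0063, -0.0137]
tcp_rot: [[-0.999, -0.047, -0.009], [-0.047, 0.999, -0.001], [0.009, -0.0, -1.0]]
force: [-12.9, -0.5, 8.0]
width: 0.0428
```

The long piece is flush with the long arm: 13 N and no motion. Now the end push.

Call:
servo_tool([
  {"translation":[1,0,0],"angular":[0,0,0]},
  {"translation":[0,0,-4],"angular":[0,0,0]},
  {"translation":[0,0,-3],"angular":[0,0,0]},
  {"translation":[-1.3,-4.05,0],"angular":[0,0,0]},
  {"translation":[-1.3,-4.05,0],"angular":[0,0,0]},
  {"translation":[-1.3,-4.05,0],"angular":[0,0,0]},
  {"translation":[0,0,0],"angular":[0,0,0.1428]},
  {"translation":[0,0,0],"angular":[0,0,0.1428]},
  {"translation":[0,0,0],"angular":[0,0,0.1428]},
  {"translation":[0,0,0],"angular":[0,0,0.1428]},
  {"translation":[0,0,0],"angular":[0,0,0.1428]},
  {"translation":[0,0,0],"angular":[0,0,0.1428]},
], hand=1)

```text
t: 22.85
tcp_pos: [0.7078, -0.1138, 0.0567]
tcp_rot: [[-0.686, 0.728, 0.003], [0.728, 0.686, -0.0], [-0.003, 0.002, -1.0]]
force: [0.1, -0.3, 0.4]
width: -0.0002
```

Call:
servo_tool([
  {"translation":[0,0,0],"angular":[0,0,0.1428]},
  {"translation":[0,0,0],"angular":[0,0,0.1428]},
  {"translation":[0,0,0],"angular":[0,0,0.1428]},
  {"translation":[0,0,0],"angular":[0,0,0.1428]},
  {"translation":[0,0,0],"angular":[0,0,0.1428]},
  {"translation":[0,0,0],"angular":[0,0,0]},
])

```text
t: 23.45
tcp_pos: [0.7075, -0.1137, 0.0566]
tcp_rot: [[-0.048, 0.999, 0.003], [0.999, 0.048, -0.0], [-0.0, 0.003, -1.0]]
force: [-0.2, 0.8, 0.6]
width: 0.0004
```

Run:
```python
from h import *
st();look("s8",0)
```

```text
t 23.45 sq [ -18.3 -275.6] z 56.6 yaw-TH 90.04 tilt [ 0.0026 -0.0003] F [-0.2  0.8  0.6] w 0.4 j [-14.5  32.7  25.2  82.3   0.   72.8]
[ 180.9 -183.5] [73.9 64.2] 86.53 [[147.0, -218.0], [211.0, -222.0], [215.0, -149.0], [151.0, -145.0]] px [193. 312.]
[ -20.3 -150.7] [ 39.8 199.6] 0.09 [[-40.0, -51.0], [-40.0, -251.0], [-0.0, -250.0], [-1.0, -51.0]] px [240. 246.]
[-128.   -21.2] [120.8  37.2] 0.14 [[-188.0, -3.0], [-188.0, -40.0], [-68.0, -40.0], [-68.0, -2.0]] px [300. 229.]
[-256.4 -224.7] [42.  51.2] 66.14 [[-288.0, -234.0], [-241.0, -254.0], [-224.0, -216.0], [-271.0, -195.0]] px [248. 170.]
```

Call:
servo_tool([
  {"translation":[0,-0.6,3],"angular":[0,0,0]},
  {"translation":[0,0,3],"angular":[0,0,0]},
  {"translation":[0,0,0.9],"angular":[0,0,0]},
  {"translation":[0,0,0],"angular":[0,0,0]},
])

```text
t: 23.9
tcp_pos: [0.6984, -0.1133, -0.0152]
tcp_rot: [[-0.049, 0.999, -0.004], [0.999, 0.049, 0.001], [0.001, -0.004, -1.0]]
force: [-0.4, 1.0, 0.3]
width: 0.0
```

Call:
servo_tool([
  {"translation":[0.6,0,0],"angular":[0,0,0]},
  {"translation":[0.6,0,0],"angular":[0,0,0]},
  {"translation":[0.6,0,0],"angular":[0,0,0]},
  {"translation":[0.6,0,0],"angular":[0,0,0]},
  {"translation":[0.6,0,0],"angular":[0,0,0]},
  {"translation":[0.6,0,0],"angular":[0,0,0]},
  {"translation":[0.6,0,0],"angular":[0,0,0]},
  {"translation":[0.5,0,0],"angular":[0,0,0]},
  {"translation":[0.5,0,0],"angular":[0,0,0]},
  {"translation":[0.4,0,0],"angular":[0,0,0]},
  {"translation":[0,0,0],"angular":[0,0,0]},
])

```text
t: 25.0
tcp_pos: [0.6973, -0.0565, -0.0129]
tcp_rot: [[-0.049, 0.999, -0.001], [0.999, 0.049, 0.002], [0.002, -0.001, -1.0]]
force: [0.8, -2.1, 0.9]
width: -0.0001
```

Run:
```python
from h import *
st();look("s9",0)
```

```text
t 25.0 sq [ -25.8 -218. ] z -12.9 yaw-TH 90.08 tilt [-0.0006  0.0015] F [ 0.8 -2.1  0.9] w -0.1 j [-10.2  32.   16.2  74.2   0.1  77.1]
[ 180.9 -179.7] [51.1 64.6] 87.38 [[147.0, -204.0], [212.0, -207.0], [214.0, -156.0], [150.0, -153.0]] px [193. 313.]
[ -21.3 -107.3] [199.9  40.2] 89.54 [[-42.0, -207.0], [-2.0, -207.0], [-0.0, -7.0], [-41.0, -7.0]] px [256. 252.]
[-128.   -21.2] [120.8  37.2] 0.14 [[-188.0, -3.0], [-188.0, -40.0], [-68.0, -40.0], [-68.0, -2.0]] px [299. 230.]
[-256.4 -224.2] [42.3 50.6] 64.56 [[-288.0, -232.0], [-243.0, -254.0], [-224.0, -216.0], [-270.0, -194.0]] px [248. 170.]
```

About 7 mm left, so I'll creep in until it stalls.

Call:
servo_tool([
  {"translation":[0.3,0,0],"angular":[0,0,0]},
  {"translation":[0.2,0,0],"angular":[0,0,0]},
  {"translation":[0.2,0,0],"angular":[0,0,0]},
])

```text
t: 25.35
tcp_pos: [0.6967, -0.0507, -0.0131]
tcp_rot: [[-0.047, 0.999, -0.001], [0.999, 0.047, 0.0], [0.0, -0.001, -1.0]]
force: [0.8, -1.4, 0.8]
width: 0.0
```

Call:
servo_tool([
  {"translation":[0.2,0,0],"angular":[0,0,0]},
  {"translation":[0.1,0,0],"angular":[0,0,0]},
  {"translation":[0,0,0],"angular":[0,0,0]},
])

```text
t: 25.65
tcp_pos: [0.6967, -0.049, -0.013]
tcp_rot: [[-0.047, 0.999, -0.001], [0.999, 0.047, -0.002], [-0.002, -0.001, -1.0]]
force: [0.4, -6.1, -1.6]
width: -0.0
```

Call:
servo_tool([
  {"translation":[0.1,0,0],"angular":[0,0,0]},
  {"translation":[0.1,0,0],"angular":[0,0,0]},
  {"translation":[0,0,0],"angular":[0,0,0]},
])

```text
t: 25.95
tcp_pos: [0.6969, -0.049, -0.013]
tcp_rot: [[-0.046, 0.999, -0.0], [0.999, 0.046, -0.006], [-0.005, -0.001, -1.0]]
force: [0.2, -7.5, -1.9]
width: -0.0
```

Run:
```python
from h import *
st();look("s10",0)
```

```text
t 25.95 sq [ -25.8 -210.5] z -13.0 yaw-TH 89.92 tilt [-0.0004 -0.0055] F [ 0.2 -7.5 -1.9] w -0.0 j [-9.4 31.8 15.9 74.1 -0.3 78. ]
[ 180.7 -183.3] [73.6 64.5] 87.23 [[147.0, -219.0], [211.0, -222.0], [215.0, -148.0], [150.0, -145.0]] px [193. 312.]
[-22.6 -99.4] [199.3  40.7] 88.48 [[-46.0, -199.0], [-5.0, -200.0], [0.0, -0.0], [-40.0, 1.0]] px [258. 253.]
[-128.   -21.8] [120.8  35.7] 0.25 [[-188.0, -4.0], [-188.0, -40.0], [-68.0, -39.0], [-68.0, -4.0]] px [299. 229.]
[-256.9 -224.2] [42.9 49.6] 62.0 [[-289.0, -232.0], [-245.0, -255.0], [-225.0, -217.0], [-269.0, -194.0]] px [248. 170.]
```

Call:
servo_tool([
  {"translation":[-1,0,0],"angular":[0,0,0]},
  {"translation":[0,0,-4],"angular":[0,0,0]},
  {"translation":[0,0,-3],"angular":[0,0,0]},
  {"translation":[3.5,-1.5,0],"angular":[0,0,0]},
  {"translation":[3.5,-1.5,0],"angular":[0,0,0]},
  {"translation":[3.5,-1.5,0],"angular":[0,0,0]},
  {"translation":[0,0,0],"angular":[0,0,-0.1428]},
  {"translation":[0,0,0],"angular":[0,0,-0.1428]},
  {"translation":[0,0,0],"angular":[0,0,-0.1428]},
  {"translation":[0,0,0],"angular":[0,0,-0.1428]},
  {"translation":[0,0,0],"angular":[0,0,-0.1428]},
  {"translation":[0,0,0],"angular":[0,0,-0.1428]},
], hand=0.5)

```text
t: 27.2
tcp_pos: [0.6471, 0.0483, 0.0574]
tcp_rot: [[-0.79, 0.613, -0.001], [0.613, 0.79, 0.003], [0.002, 0.002, -1.0]]
force: [-0.5, 0.3, 0.5]
width: 0.0429
```

Call:
servo_tool([
  {"translation":[0,0,0],"angular":[0,0,-0.1428]},
  {"translation":[0,0,0],"angular":[0,0,-0.1428]},
  {"translation":[0,0,0],"angular":[0,0,-0.1428]},
  {"translation":[0,0,0],"angular":[0,0,-0.1428]},
  {"translation":[0,0,0],"angular":[0,0,-0.1428]},
  {"translation":[0,0,0],"angular":[0,0,0]},
])

```text
t: 27.8
tcp_pos: [0.6472, 0.048, 0.0574]
tcp_rot: [[-0.999, -0.048, -0.001], [-0.048, 0.999, 0.002], [0.001, 0.002, -1.0]]
force: [0.2, 1.0, 0.1]
width: 0.0424
```

Run:
```python
from h import *
st();look("s11",0)
```

```text
t 27.8 sq [ -70.9 -111.3] z 57.4 yaw-TH -179.94 tilt [-0.0007  0.0024] F [0.2 1.  0.1] w 42.4 j [-1.7 22.2 11.1 78.9  0.1 -4.5]
[ 179.4 -182.9] [66.1 70.7] 1.05 [[146.0, -148.0], [147.0, -219.0], [213.0, -218.0], [212.0, -147.0]] px [192. 312.]
[-22.4 -99.1] [198.6  40.7] 88.63 [[-45.0, -198.0], [-4.0, -199.0], [0.0, -0.0], [-40.0, 1.0]] px [258. 253.]
[-128.   -21.1] [120.8  37.2] 0.14 [[-188.0, -3.0], [-188.0, -40.0], [-68.0, -40.0], [-68.0, -2.0]] px [299. 230.]
```

Call:
servo_tool([
  {"translation":[0,0,4],"angular":[0,0,0]},
  {"translation":[0,0,2.5],"angular":[0,0,0]},
  {"translation":[0,0,0.6],"angular":[0,0,0]},
  {"translation":[0,0,0],"angular":[0,0,0]},
  {"translation":[-0.4,0,0],"angular":[0,0,0]},
  {"translation":[-0.4,0,0],"angular":[0,0,0]},
  {"translation":[-0.3,0,0],"angular":[0,0,0]},
  {"translation":[-0.3,0,0],"angular":[0,0,0]},
  {"translation":[-0.2,0,0],"angular":[0,0,0]},
  {"translation":[0,0,0],"angular":[0,0,0]},
])

```text
t: 28.85
tcp_pos: [0.6638, 0.0476, -0.0133]
tcp_rot: [[-0.999, -0.047, 0.0], [-0.047, 0.999, -0.0], [-0.0, -0.0, -1.0]]
force: [0.0, -0.1, -0.2]
width: 0.0426
```

Call:
servo_tool([
  {"translation":[-0.2,0,0],"angular":[0,0,0]},
  {"translation":[-0.1,0,0],"angular":[0,0,0]},
  {"translation":[0,0,0],"angular":[0,0,0]},
])

```text
t: 29.15
tcp_pos: [0.6651, 0.0477, -0.0138]
tcp_rot: [[-0.999, -0.048, -0.003], [-0.048, 0.999, -0.0], [0.003, -0.0, -1.0]]
force: [-5.2, -1.3, 2.5]
width: 0.0425
```

Call:
servo_tool([
  {"translation":[-0.1,0,0],"angular":[0,0,0]},
  {"translation":[-0.1,0,0],"angular":[0,0,0]},
  {"translation":[0,0,0],"angular":[0,0,0]},
])

```text
t: 29.45
tcp_pos: [0.665, 0.0477, -0.0138]
tcp_rot: [[-0.999, -0.048, -0.007], [-0.048, 0.999, -0.001], [0.007, -0.0, -1.0]]
force: [-8.9, -1.1, 5.8]
width: 0.0424
```

Run:
```python
from h import *
st();look("s12",0)
```

```text
t 29.45 sq [ -53.1 -112.4] z -13.8 yaw-TH -179.98 tilt [-0.0069 -0.0006] F [-8.9 -1.1  5.8] w 42.4 j [-1.6 27.5  9.9 72.7 -0.  -4.4]
[ 180.9 -187.9] [65.9 64. ] 85.73 [[147.0, -218.0], [210.0, -223.0], [215.0, -157.0], [151.0, -153.0]] px [191. 311.]
[-22.4 -97.6] [195.6  40.2] 88.45 [[-45.0, -195.0], [-5.0, -196.0], [0.0, -0.0], [-40.0, 1.0]] px [260. 254.]
[-128.   -21.1] [120.8  37.2] 0.14 [[-188.0, -3.0], [-188.0, -40.0], [-68.0, -40.0], [-68.0, -2.0]] px [300. 230.]
```

Call:
servo_tool([
  {"translation":[1.2,0,0],"angular":[0,0,0]},
  {"translation":[0,0,-4],"angular":[0,0,0]},
  {"translation":[2,0,-3],"angular":[0,0,0]},
  {"translation":[4,0,0],"angular":[0,0,0]},
  {"translation":[4,0,0],"angular":[0,0,0]},
  {"translation":[0,0,0],"angular":[0,0,0]},
])

```text
t: 30.1
tcp_pos: [0.5492, 0.0431, 0.0535]
tcp_rot: [[-0.999, -0.048, -0.009], [-0.048, 0.999, 0.001], [0.009, 0.001, -1.0]]
force: [0.1, -0.2, -1.1]
width: 0.0428
```

Run:
```python
from h import *
s=st();look("s13",0)
c=read_camera("wrist");cv2.imwrite("pics/w3.png",c["image"]);np.savez("w3.npz",**c,p=s["tcp_pos"],R=s["tcp_rot"])
i=cv2.imread("pics/s13.png");cv2.imwrite("pics/s13c.png",cv2.resize(i[190:310,170:345],None,fx=4.5,fy=4.5))
```

```text
t 30.1 sq [-169.  -111.5] z 53.5 yaw-TH -179.95 tilt [-0.009   0.0007] F [ 0.1 -0.2 -1.1] w 42.8 j [-2.5  8.5 -6.  76.1  0.  -5.2]
[ 180.2 -186.1] [66.3 65.5] 89.0 [[147.0, -219.0], [212.0, -220.0], [214.0, -154.0], [148.0, -152.0]] px [191. 311.]
[-21.7 -99.5] [199.2  40.3] 88.95 [[-44.0, -199.0], [-3.0, -199.0], [0.0, -0.0], [-40.0, 0.0]] px [259. 254.]
[-128.   -20.7] [120.8  38.2] 0.14 [[-188.0, -2.0], [-188.0, -40.0], [-68.0, -40.0], [-68.0, -1.0]] px [299. 230.]
```

View pics/s13c.png

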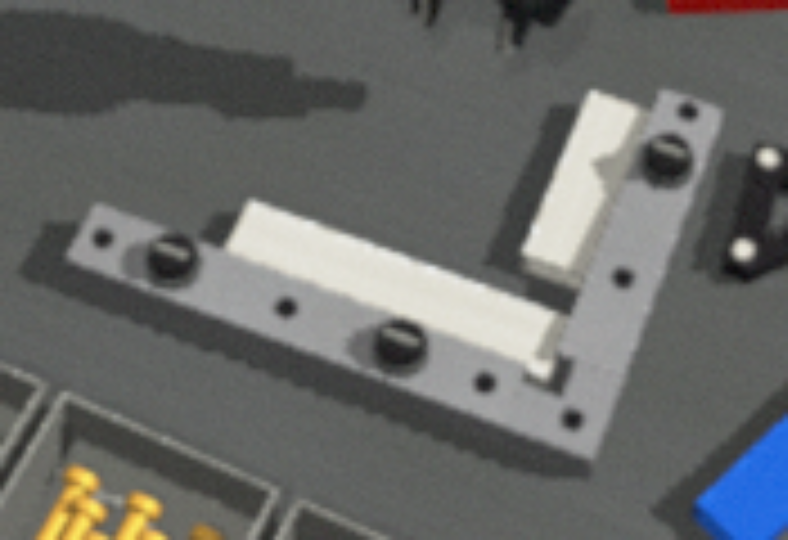

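The picture shows the long piece flush, with the corner cut-back visible at (545,370) biasing the rectangle fit, and the short piece flush along the short arm. I'll fit the visible near edges instead.

```bash
cat >> h.py <<'E'
def edges(c,W,thr=None):
    g=cv2.cvtColor(c["image"],cv2.COLOR_BGR2GRAY).astype(float)
    # sub-pixel edge: sample brightness along square axes on plane z=.02
    def prof(f,axis,lo,hi,name):
        out=[]
        for a in np.arange(lo,hi,6):
            t=np.arange(-14,14,.5); pts=np.stack([t+f,np.full_like(t,a)] if axis==0 else [np.full_like(t,a),t+f],-1)
            px=W(pts); val=cv2.remap(g.astype(np.float32),px[:,0].astype(np.float32)[None],px[:,1].astype(np.float32)[None],1)[0]
            d=np.diff(cv2.GaussianBlur(val[None],(1,1),0)[0]); d=np.convolve(d,np.ones(5),"same"); out.append((a,t[np.argmax(d)]+f+.25,d.max()))
        o=np.array(out);o=o[o[:,2]>.5*np.median(o[:,2])]; med=np.median(o[:,1]);o=o[abs(o[:,1]-med)<6]
        p=np.polyfit(o[:,0],o[:,1],1);r=o[:,1]-np.polyval(p,o[:,0]);k=abs(r)<1.5;p=np.polyfit(o[k,0],o[k,1],1)
        print(name,"slope",p[0].round(4),"at",(lo+hi)/2,np.polyval(p,(lo+hi)/2).round(2),"n",k.sum(),"of",len(o))
    prof(-40,0,-190,-45,"long near side u"); prof(-40,1,*SR,"short near side v")
SR=(-180,-75)
def scenepx(c,z):
    def W(s):
        w=((s+O)@np.stack([EX,EY]))/1000; P=np.c_[w,np.full(len(w),z)]
        q=(P-np.array(c["origin"]))@np.array(c["rotation"]); return np.c_[c["cx"]-c["fx"]*q[:,0]/q[:,2], c["cy"]+c["fy"]*q[:,1]/q[:,2]]
    return W
def wristpx(c,z):
    T=np.array(c["tool_from_camera"])
    def W(s):
        w=((s+O)@np.stack([EX,EY]))/1000; P=np.c_[w,np.full(len(w),z)]
        q=((P-c["p"])@c["R"]-T[:3,3])@T[:3,:3]; h=np.hypot(q[:,0],q[:,1]); r=c["fx"]*np.arctan2(h,-q[:,2])/h
        return np.c_[c["cx"]+r*q[:,0],c["cy"]-r*q[:,1]]
    return W
E
python3 - <<'E'
from h import *
c=read_camera("scene");edges(c,scenepx(c,.02))
c=dict(np.load("w3.npz"));edges(c,wristpx(c,.02))
E
```

```text
long near side u slope -0.0044 at -117.5 -40.79 n 25 of 25
short near side v slope 0.001 at -127.5 -39.75 n 18 of 18
long near side u slope -0.071 at -117.5 -41.56 n 5 of 7
short near side v slope 0.0061 at -127.5 -40.01 n 12 of 12
```

Both near edges are parallel to their arms and about 40 mm out. Now I'll slide the short piece along the short arm.

Call:
servo_tool([
  {"translation":[1.5,3,0],"angular":[0,0,0]},
  {"translation":[1.5,3,0],"angular":[0,0,0]},
  {"translation":[1.2,2.9,0],"angular":[0,0,0]},
  {"translation":[0,0,0],"angular":[0,0,0]},
  {"translation":[0,0,3],"angular":[0,0,0]},
  {"translation":[0,0,3],"angular":[0,0,0]},
  {"translation":[0,0,0.6],"angular":[0,0,0]},
  {"translation":[0,0,0],"angular":[0,0,0]},
], hand=1)

```text
t: 31.05
tcp_pos: [0.5109, 0.1291, -0.0104]
tcp_rot: [[-0.999, -0.047, -0.001], [-0.047, 0.999, -0.0], [0.001, -0.0, -1.0]]
force: [0.1, -0.1, 0.6]
width: -0.0
```

Call:
servo_tool([
  {"translation":[-0.5,0,0],"angular":[0,0,0]},
  {"translation":[-0.5,0,0],"angular":[0,0,0]},
  {"translation":[-0.5,0,0],"angular":[0,0,0]},
  {"translation":[-0.5,0,0],"angular":[0,0,0]},
  {"translation":[-0.5,0,0],"angular":[0,0,0]},
  {"translation":[-0.5,0,0],"angular":[0,0,0]},
  {"translation":[-0.4,0,0],"angular":[0,0,0]},
  {"translation":[0,0,0],"angular":[0,0,0]},
])

```text
t: 31.85
tcp_pos: [0.5409, 0.131, -0.0101]
tcp_rot: [[-0.999, -0.048, -0.008], [-0.048, 0.999, -0.001], [0.008, -0.0, -1.0]]
force: [-9.1, -0.5, 6.7]
width: 0.0002
```

Run:
```python
from h import *
st();look("s14",0)
```

```text
t 31.85 sq [-173.2  -23.4] z -10.1 yaw-TH -179.96 tilt [-0.0079 -0.0005] F [-9.1 -0.5  6.7] w 0.2 j [ 6.7 11.7 -9.8 69.   0.   3.9]
[ 180.2 -182.8] [72.9 65.5] 89.0 [[147.0, -219.0], [212.0, -220.0], [214.0, -147.0], [148.0, -146.0]] px [193. 312.]
[ -79.3 -100. ] [160.7 198.6] 0.49 [[-161.0, -1.0], [-159.0, -200.0], [2.0, -199.0], [0.0, 0.0]] px [271. 247.]
[-257.1 -224.6] [43.8 49.6] 62.0 [[-289.0, -232.0], [-245.0, -256.0], [-225.0, -217.0], [-269.0, -194.0]] px [248. 170.]
```

Butted up: 9 N and no motion, with the short piece's rear at -161. I'll retreat and check.

Call:
servo_tool([
  {"translation":[1,0,0],"angular":[0,0,0]},
  {"translation":[0.5,0,-3],"angular":[0,0,0]},
  {"translation":[1,0,-4],"angular":[0,0,0]},
  {"translation":[1,-2,-4],"angular":[0,0,0]},
  {"translation":[2,-4,0],"angular":[0,0,0]},
  {"translation":[2,-4,0],"angular":[0,0,0]},
  {"translation":[0,0,0],"angular":[0,0,0]},
  {"translation":[0,0,0],"angular":[0,0,0]},
])

```text
t: 32.7
tcp_pos: [0.4747, 0.027, 0.1008]
tcp_rot: [[-0.999, -0.045, 0.002], [-0.045, 0.999, 0.0], [-0.002, 0.0, -1.0]]
force: [-0.2, 0.3, -0.4]
width: 0.0001
```

Run:
```python
import h
from h import *
h.SR=(-150,-50)
s=st();look("s15",0);c=read_camera("scene");edges(c,scenepx(c,.02))
d=dict(read_camera("wrist"),p=s["tcp_pos"],R=s["tcp_rot"]);edges(d,wristpx(d,.02))
c0=dict(np.load("scene.npz"))
print("changed px per bystander box",{n:int((cv2.absdiff(c["image"],c0["image"])[v-12:v+12,u-12:u+12].max(2)>60).sum()) for n,(u,v) in dict(off=(248,170),chisel=(190,166),magnet=(350,237),clamp=(110,155),hammer=(140,125),mug=(415,195)).items()})
a=cv2.resize(c["image"][190:310,170:345],None,fx=4,fy=4)[:, :390*2];b=cv2.resize(d["image"],None,fx=1,fy=1)
cv2.imwrite("pics/fin.png",a)
```

```text
t 32.7 sq [-244.2 -124.1] z 100.8 yaw-TH -180.11 tilt [0.0022 0.0004] F [-0.2  0.3 -0.4] w 0.1 j [ -4.9  -4.6 -13.9  80.5   0.   -7.5]
[ 181.3 -180. ] [51.3 62.8] 87.99 [[149.0, -205.0], [212.0, -207.0], [214.0, -155.0], [151.0, -153.0]] px [194. 313.]
[ -79.3 -100. ] [160.7 198.6] 0.49 [[-161.0, -1.0], [-159.0, -200.0], [2.0, -199.0], [0.0, 0.0]] px [272. 246.]
[-256.5 -224.6] [42.2 50.9] 66.14 [[-288.0, -234.0], [-242.0, -254.0], [-225.0, -216.0], [-271.0, -195.0]] px [248. 171.]
long near side u slope -0.003 at -117.5 -40.69 n 25 of 25
short near side v slope 0.0 at -100.0 -39.75 n 17 of 17
long near side u slope 0.007 at -117.5 -41.97 n 4 of 16
short near side v slope 0.1167 at -100.0 -38.47 n 4 of 11
changed px per bystander box {'off': 0, 'chisel': 0, 'magnet': 0, 'clamp': 65, 'hammer': 25, 'mug': 0}
```

View pics/fin.png

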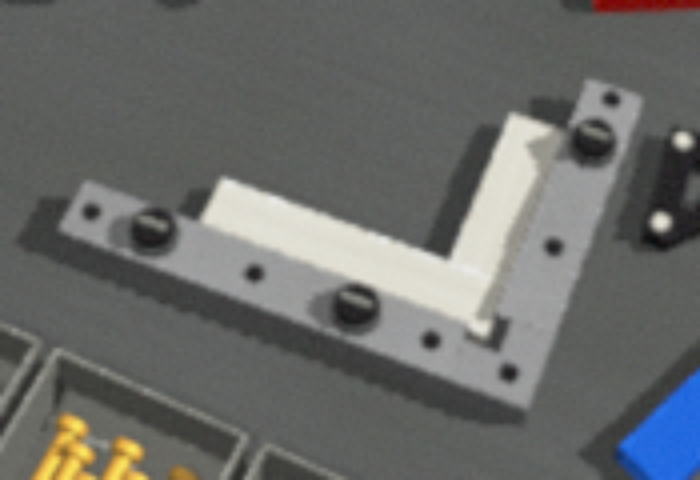

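The pieces look closed everywhere: there's no gap at the joint around (450,260) or along either arm. The pixel changes at the clamp and hammer are probably from the arm's shadow at the start, as the arm never went near them. Handing in.

```bash
python3 -c "
from workcell import *
close_job()"
```

```text
the job is handed in; nothing more can be done
```

The corner joint is set up and the job was handed in at about 33 s of the 61 s allowed; the hand-in reports no verdict. I slid both pieces with the fingertips only: the long piece against the long arm and then up to the short arm, the short piece against the short arm and then along it to the long piece. Each push ended on a stall at 5–13 N with no further motion, and the robot was clear of everything at hand-in.

**Last checks that agreed (scene camera):**
- **Long piece:** its near side is 40.7 mm out from the long arm's face, within 0.003 rad of parallel.
- **Short piece:** its near side is 39.75 mm out from the short arm's face, with slope 0.000 rad. Its rear end is at about -160 mm, so it butts the long piece.
- **Joint:** no gap is visible in the last picture.

**Checks that failed or disagreed:**
- **Finger height:** the first two pushes passed over the long piece without touching it, because the tips ride about 22 mm above the reported tool point. I corrected this by going lower.
- **Rectangle fit:** it showed a 1–1.5° tilt of the long piece after the end push. I pushed the piece flush again; the fit still read about 1°, because it also takes in the corner cut-back. The fit to the near edge showed it straight.
- **Wrist camera:** its last edge fits kept too few points (4 of 16 and 4 of 11) to count.
- **Bystanders:** no pixel change at the offcut, chisel, magnet or mug. The clamp and hammer showed small changes, probably the arm's shadow in the first picture; I did not measure their positions.

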